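Set the finished tin candles on their matching saucers

TASK

Stand each of the four cardboard-filled tin candles standing among the saucers in the plywood saucer that matches it in outline and size: narrow round tin in the small round saucer, wide round tin in the large round one, square tin in the square one, oblong tin in the oblong one. Keep every tin upright, so that it ends standing flat on the saucer's floor within the rim, and leave the large empty tin and the glue jar where they are.

Things in the scene. Friction and masses are not known exactly. Their poses are not given: they have to be found in the camera images.
- narrow_tin (a point): narrow round candle tin, 44 mm diameter, 80 mm tall; loose, plain tinplate, open top packed with cardboard on edge (firm, not hollow) and a flat stick wick 12 mm above the rim, 0.09 to 0.29 kg. Point at its centre, half-way up; z up. It stands on the table at any yaw.
- wide_tin (a point): wide round candle tin, 62 mm diameter, 60 mm tall; loose, plain tinplate, open top packed with cardboard on edge (firm, not hollow) and a flat stick wick 12 mm above the rim, 0.09 to 0.29 kg. Point at its centre, half-way up; z up. It stands on the table at any yaw.
- square_tin (a point): square candle tin, 52 x 52 mm (sides along its x and y), 70 mm tall; loose, plain tinplate, open top packed with cardboard on edge (firm, not hollow) and a flat stick wick 12 mm above the rim, 0.09 to 0.29 kg. Point at its centre, half-way up; z up. It stands on the table at any yaw.
- oblong_tin (a point): oblong candle tin, 84 mm along its x, 44 mm along its y, 56 mm tall; loose, plain tinplate, open top packed with cardboard on edge (firm, not hollow) and a flat stick wick 12 mm above the rim, 0.09 to 0.29 kg. Point at its centre, half-way up; z up. It stands on the table at any yaw.
- saucer_narrow: small round saucer, inside 60 mm diameter, outside 72 mm; plain plywood, fixed to the table, floor 4 mm thick, rim 9 mm high above the table and 6 mm wide. It belongs to the narrow tin. Origin at the centre of its underside on the table; z up; any yaw.
- saucer_wide: large round saucer, inside 80 mm diameter, outside 92 mm; plain plywood, fixed to the table, floor 4 mm thick, rim 9 mm high above the table and 6 mm wide. It belongs to the wide tin. Origin at the centre of its underside on the table; z up; any yaw.
- saucer_square: square saucer, inside 68 x 68 mm (sides along its x and y), outside 80 x 80 mm; plain plywood, fixed to the table, floor 4 mm thick, rim 9 mm high above the table and 6 mm wide. It belongs to the square tin. Origin at the centre of its underside on the table; z up; any yaw.
- saucer_oblong: oblong saucer, inside 100 mm along its x and 60 mm along its y, outside 112 x 72 mm; plain plywood, fixed to the table, floor 4 mm thick, rim 9 mm high above the table and 6 mm wide. It belongs to the oblong tin. Origin at the centre of its underside on the table; z up; any yaw.
- empty_tin (a point): bystander: large empty open tin of gold-coloured metal, 84 mm diameter, 75 mm tall, loose and light, to be left where it is. Point at its centre, half-way up.
- glue_jar (a point): bystander: round glue jar with white lid, 54 mm diameter, 70 mm tall, loose, to be left where it is. Point at its centre, half-way up.
There are look-alikes about, which are no part of the job. Leave any green look-alike of the saucer_wide alone.

How it is judged:
By the outcome, as a careful person would: the job done as asked, in the order asked, and still so for the second after the job is handed in, with the robot touching nothing.
It also fails if it takes over 115 s, if anything falls off the work surface, if the arm or the gripper's body presses on something with over 40 N, if the wrist force passes 120 N, or if a joint passes its speed limit or range.

ROBOT

A 7-joint arm with a two-finger parallel gripper is mounted at the origin on the work surface. World frame = base frame: x ahead of the robot, y to its left, z up, the work surface at z = 0. Lengths are in m, angles in rad, forces in N, time in s.
With the tool pointing down it reaches from about 0.425 to 0.925 m from the base axis. Payload 6.8 kg.
Tool frame: the origin (TCP) lies at the very end of the fingers, on their centre line; the grasp point (between the pads) lies 19 mm behind it; z points along the fingers, y is the line along which they close (so a half turn about z gives the same grasp; the last joint's range is limited). The gripper opens to 85 mm and grips with 20 to 120 N. Pads are 22 mm wide; open, the fingers measure 114 mm over their backs; the gripper's body (76 mm by 85 mm) begins 54 mm behind the grasp point. The pads swing forward as they close: fully open they stand 13 mm farther back than shut.
Start: joints at [-1.257, 0.477, 0.022, 1.555, -0.011, 1.109, -0.083], TCP at [0.276, 0.616, 0.231] pointing down, gripper open.
Joint ranges: [-2.96, 2.96], [-0.34, 2.1], [-1.41, 1.46], [0.24, 2.44], [-1.37, 4.51], [0.17, 1.92], [-2.96, 2.96]. Speed limits (rad/s): [2.39, 2.39, 3.14, 3.14, 3.14, 3.14, 3.14].

INTERFACE

Orientations are given as a rotation vector (axis times angle).
In Python, from bench import monitor, optics, r gives the robot as it stands.
- The arm moves only by the shell command python3 -m crank 'ROWS' [OPENING] [FORCE]. ROWS is JSON, a list of rows, each a list of 2 entries, a list of its own where there are three numbers: the shift along the tool's x, y, z in cm, then the turn, a rotation vector about the tool's x, y, z in rad. A call has 1 to 5 rows; each row shifts and turns the commanded pose from where the row before left it, along the tool's axes as they then stand; what a row does not reach is not made up. A row lasts 1/10 s, in which the tool goes at most 50 mm and 8.59 degrees, less where a joint would pass 70% of its speed; a pose out of reach is approached as far as the arm can. A call is refused whole if a number of a shift passes 5 or a number of a turn 0.15, either way. A call with a gripper value outside its range is refused whole. OPENING is the finger opening in cm, from 0 to 8.54, set as the call begins (- or left out, the last holds). The fingers move at their own pace and stop on an object; FORCE is the grip in N (left out, the last holds). Time passes only in rows, so rows that do not move let the fingers close. It gives the time, the measured TCP pose, the force, the opening and the grip force at its end, in the units of the state.
- monitor.get_obs(): the state, without advancing time (a new reading comes with each control period).
- optics.grab_frame(name): name is "scene" or "top" or "wrist"; returns (picture, depth): 480x640x3 uint8, red, green, blue; 480x640 float32, m along the optical axis (not along the pixel's ray), 0 where there is no reading.
- optics.camera_model(name): a dict with "vertical_fov" (degrees; the focal length in pixels is half the picture's height over the tangent of half this angle, whatever the lens; pixels are square), "cx", "cy" (the principal point, pixels), "R" (3x3) and "t" (3): a world point X has camera coordinates R X + t; the wrist camera has in their place "hand_eye" (4x4, takes a point from camera to tool coordinates, whose origin is the TCP and whose axes are the flange's). Camera axes: x right, y down, z forward; pixel columns grow to the right and rows downward; lengths in m; the calibration is good to about 2 mm. A picture is of the moment at which its call begins: read the wrist's pose just before it. camera_model takes no time and is no camera call.
- r.hand_in(): hands the job in; it is judged then, once.
The state is a dict: "clock": time; "joints": joint angles; "qvel": joint speeds; "tau": joint torques, N m; "tcp_pos": TCP position; "orientation": TCP orientation; "contact_force": force on the tool from outside, world axes, zero at the start; "moment": the same for the moment, N m; "grip_width": finger opening in m; "gripper_force": force on a finger pad.
Only numpy, scipy, OpenCV 4.12 (cv2) and the standard library are available. Lean on these libraries where they do the work, as an engineer would, in place of code of your own. Each camera call takes 0.05 s, during which the arm holds its last target. There are 200 camera calls.

## Working session

There is one attempt and no reset: what is moved stays moved. The work goes in short steps, Python scripts to look and compute and a shell command to move; the robot and the scene stay as the last step left them, time stands still between calls to the robot, and variables do not carry over. Pictures are saved under pics/ and viewed, at most 14 in all, crops included, and the job is handed in when it is done.

```bash
ls; mkdir -p pics
python3 - <<'E'
from bench import monitor, optics, r
import cv2,numpy as np
o=monitor.get_obs();print(o)
for n in("top","scene"):
    p,d=optics.grab_frame(n);cv2.imwrite(f"pics/{n}0.png",p[:,:,::-1]);np.savez(f"{n}0.npz",p=p,d=d)
    print(n,optics.camera_model(n))
print(optics.camera_model("wrist"))
E
```

```text
pics
{'clock': 0.0, 'joints': array([-1.25709627,  0.47779455,  0.02237167,  1.55649832, -0.01152366,
        1.10929508, -0.08308635]), 'qvel': array([ 0.00154413,  0.00080586,  0.00068374, -0.00024631,  0.00044196,
        0.00021481,  0.00263724]), 'tau': array([-5.43340939e-04, -5.96471894e+01,  1.60779219e+00, -2.81185806e+01,
        1.24882525e-02,  9.70327703e-03,  9.45342322e-06]), 'tcp_pos': array([0.27612278, 0.61526442, 0.23031027]), 'orientation': array([-6.57612928e-01, -3.07172722e+00,  2.90357904e-03]), 'contact_force': array([-0.15394213, -0.53126172, -0.4808592 ]), 'moment': array([ 0.02493473, -0.03443001,  0.05988723]), 'gripper_force': 0.0, 'grip_width': 0.08538319675065718}
top {'vertical_fov': 51.87561879220595, 'cx': 331.47578914441084, 'cy': 248.07662528955063, 'R': array([[ 0.01235044, -0.99986551,  0.01079032],
       [-0.98130005, -0.01419271, -0.19196034],
       [ 0.19208766, -0.00821775, -0.98134336]]), 't': array([-1.68097827e-04,  4.96227959e-01,  1.04638670e+00])}
scene {'vertical_fov': 50.73695588024262, 'cx': 319.698592079972, 'cy': 248.3961612901566, 'R': array([[-0.60729446,  0.79445941,  0.00526056],
       [ 0.69576317,  0.53502312, -0.47923259],
       [-0.38354536, -0.2873752 , -0.87767218]]), 't': array([ 0.31807761, -0.33019397,  1.48108842])}
{'vertical_fov': 68.04435494718302, 'cx': 316.87800929798186, 'cy': 240.4280845910992, 'hand_eye': array([[-3.80720028e-04, -9.57596826e-01, -2.88111391e-01,
         7.23015659e-02],
       [ 9.99999881e-01, -4.52929795e-04,  1.83971036e-04,
         8.05280472e-04],
       [-3.06664314e-04, -2.88111286e-01,  9.57596884e-01,
        -1.42918890e-01],
       [ 0.00000000e+00,  0.00000000e+00,  0.00000000e+00,
         1.00000000e+00]])}
```

View pics/top0.png

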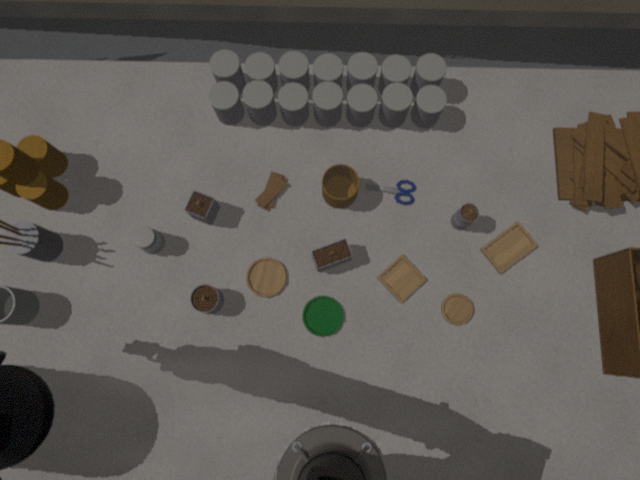

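View pics/scene0.png

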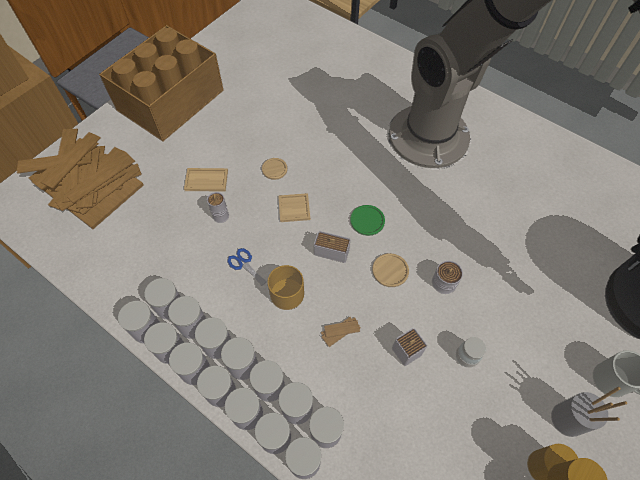

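Top view: candidates are square tin (201,206), wide tin (206,298), oblong tin (331,254) and narrow tin (466,214). The saucers are wide (267,278), square (402,278), narrow (458,309) and oblong (509,247). Look-alikes and bystanders are the green saucer (323,316), gold tin (340,185), glue jar (149,239) and the white tins in the back row. The scissors lie at (395,190).

```bash
cat > meas.py <<'E'
import numpy as np,cv2
from bench import optics
def proj(n,uv,z):
    c=optics.camera_model(n);f=240/np.tan(np.radians(c['vertical_fov']/2))
    uv=np.atleast_2d(uv).astype(float)
    d=np.c_[(uv[:,0]-c['cx'])/f,(uv[:,1]-c['cy'])/f,np.ones(len(uv))]@c['R']
    C=-c['R'].T@c['t'];return C+d*((z-C[2])/d[:,2])[:,None]
def cloud(n,D):
    c=optics.camera_model(n);f=240/np.tan(np.radians(c['vertical_fov']/2))
    v,u=np.mgrid[:480,:640];P=np.stack([(u-c['cx'])/f*D,(v-c['cy'])/f*D,D],-1)
    return (P-c['t'])@c['R']
TINS=dict(narrow=((466,214),.08),wide=((206,298),.06),square=((201,206),.07),oblong=((331,254),.056),jar=((149,239),.07),empty=((340,185),.075))
SAU=dict(narrow=(458,309),wide=(267,278),square=(402,278),oblong=(509,247),green=(323,316))
def fit(xy):
    m=cv2.minAreaRect((xy*1000).astype(np.float32));b=cv2.boxPoints(m)
    e=[b[1]-b[0],b[2]-b[1]];e=max(e,key=np.linalg.norm)
    return np.round(m[0],1),np.round(m[1],1),round(np.degrees(np.arctan2(e[1],e[0]))%180,1)
def tins(n,D,names=TINS,seeds=None):
    X=cloud(n,D);out={}
    for k in names:
        h=TINS[k][1];s=(seeds or {}).get(k)
        if s is None:s=proj('top',TINS[k][0],h)[0,:2]
        m=(np.hypot(X[...,0]-s[0],X[...,1]-s[1])<.055)&(abs(X[...,2]-h)<.009)&(D>0)
        lab,L=cv2.connectedComponents(m.astype(np.uint8));
        c=np.bincount(L[m]).argmax();v,u=np.nonzero(L==c)
        out[k]=fit(proj(n,np.c_[u,v],h)[:,:2])
    return out
def saucers(n,p,D):
    X=cloud(n,D);out={};hsv=cv2.cvtColor(p,cv2.COLOR_RGB2HSV)
    for k in SAU:
        s=proj('top',SAU[k],.009)[0,:2]
        m=(np.hypot(X[...,0]-s[0],X[...,1]-s[1])<.075)&(hsv[...,1]>70)&(X[...,2]<.025)&(D>0)
        lab,L=cv2.connectedComponents(m.astype(np.uint8))
        c=np.bincount(L[m]).argmax();v,u=np.nonzero(L==c)
        out[k]=fit(proj(n,np.c_[u,v],.009)[:,:2])
    return out
E
python3 - <<'E'
from meas import *
for n in("top","scene"):
    z=np.load(n+"0.npz")
    for k,v in tins(n,z['d']).items():print(n,'tin',k,*v)
    for k,v in saucers(n,z['p'],z['d']).items():print(n,'saucer',k,*v)
p=cv2.imread('pics/top0.png')[160:340,130:550];cv2.imwrite('pics/crop.png',cv2.resize(p,(800,343),interpolation=cv2.INTER_CUBIC))
E
```

```text
top tin narrow [ 573.6 -292.3] [41.7 43.6] 177.9
top tin wide [380.8 278.7] [60.5 59.9] 3.2
top tin square [585.  298.8] [55.9 53.1] 68.6
top tin oblong [481.8   6.4] [45.5 83.9] 111.8
top tin jar [509.5 415.1] [46.7 49.9] 90.9
top tin empty [639.9 -10.4] [83.2 84.6] 153.0
top saucer narrow [ 368.4 -277.2] [67.2 70.2] 90.7
top saucer wide [435.1 155. ] [86.9 88.8] 90.8
top saucer square [ 436.6 -152.7] [79.1 81. ] 132.4
top saucer oblong [ 512.3 -402.9] [ 70.9 113.3] 126.9
top saucer green [349.   24.4] [88.8 87.5] 0.8
scene tin narrow [ 576.8 -291.6] [46.3 40.2] 42.6
scene tin wide [383.2 277.6] [61.  61.9] 164.8
scene tin square [589.  299.8] [53.  54.6] 159.5
scene tin oblong [486.    7.4] [48.7 83.6] 112.3
scene tin jar [513.8 415.3] [48.5 47.7] 29.7
scene tin empty [643.8  -9.6] [84.2 83.9] 77.1
scene saucer narrow [ 371.4 -276.9] [70.2 67. ] 39.2
scene saucer wide [436.5 155.3] [91.8 87.3] 34.5
scene saucer square [ 439.1 -151.8] [84.  78.9] 42.8
scene saucer oblong [ 514.6 -401.3] [ 74.5 113.3] 127.6
scene saucer green [350.7  26.1] [90.3 87.1] 35.7
```

View pics/crop.png

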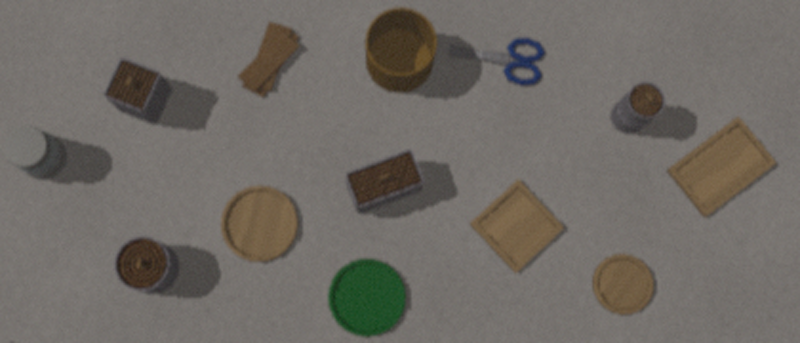

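The crop confirms the four cardboard-topped tins and the four plain saucers. The green saucer, at crop (368,297), is the decoy.

```bash
cat > go.py <<'E'
import sys,json,numpy as np
from scipy.spatial.transform import Rotation as R
from bench import monitor
# go.py x y z(mm) closing_deg|- [nrows]
o=monitor.get_obs();Q=R.from_rotvec(o['orientation']);M=Q.as_matrix();p=o['tcp_pos']
yaw=np.degrees(np.arctan2(M[1,1],M[0,1]))
print('t',round(o['clock'],2),'pos',np.round(p*1000,1),'closing',round(yaw,1),'tilt',np.round(M[:,2],3),'q1,q7',np.round(o['joints'][[0,6]],2),'w',round(o['grip_width']*1000,1),'gf',round(o['gripper_force']),'F',np.round(o['contact_force'],1))
if len(sys.argv)>3:
    T=np.array([float(a) for a in sys.argv[1:4]])/1000
    dy=0 if sys.argv[4]=='-' else (float(sys.argv[4])-yaw+90)%180-90
    z=np.array([0,0,-1.]);y=np.array([np.cos(np.radians(yaw+dy)),np.sin(np.radians(yaw+dy)),0])
    G=R.from_matrix(np.c_[np.cross(y,z),y,z]);rv=(Q.inv()*G).as_rotvec()
    n=int(sys.argv[5]) if len(sys.argv)>5 else max(1,int(np.ceil(max(np.linalg.norm(T-p)/.045,np.linalg.norm(rv)/.14))))
    print('rot total',np.round(rv,3),'n',n)
    for i in range(n):
        A=Q*R.from_rotvec(rv*i/n);print([np.round(A.inv().apply((T-p)/n)*100,2).tolist(),np.round(rv/n,3).tolist()])
E
python3 go.py 575 -292 200 -
```

```text
t 0.1 pos [276.1 615.4 230.4] closing 65.8 tilt [-0.001 -0.002 -1.   ] q1,q7 [-1.26 -0.08] w 85.7 gf 0 F [ 0.4 -0.7  0.4]
rot total [-0.002  0.     0.   ] n 22
[[-2.93, -3.21, 0.14], [-0.0, 0.0, 0.0]]
[[-2.93, -3.21, 0.14], [-0.0, 0.0, 0.0]]
[[-2.93, -3.21, 0.14], [-0.0, 0.0, 0.0]]
[[-2.93, -3.21, 0.14], [-0.0, 0.0, 0.0]]
[[-2.93, -3.21, 0.14], [-0.0, 0.0, 0.0]]
[[-2.93, -3.21, 0.14], [-0.0, 0.0, 0.0]]
[[-2.93, -3.21, 0.14], [-0.0, 0.0, 0.0]]
[[-2.93, -3.21, 0.14], [-0.0, 0.0, 0.0]]
[[-2.93, -3.21, 0.14], [-0.0, 0.0, 0.0]]
[[-2.93, -3.21, 0.14], [-0.0, 0.0, 0.0]]
[[-2.93, -3.21, 0.14], [-0.0, 0.0, 0.0]]
[[-2.93, -3.21, 0.14], [-0.0, 0.0, 0.0]]
[[-2.93, -3.21, 0.14], [-0.0, 0.0, 0.0]]
[[-2.93, -3.21, 0.14], [-0.0, 0.0, 0.0]]
[[-2.93, -3.21, 0.14], [-0.0, 0.0, 0.0]]
[[-2.93, -3.21, 0.14], [-0.0, 0.0, 0.0]]
[[-2.93, -3.21, 0.14], [-0.0, 0.0, 0.0]]
[[-2.93, -3.21, 0.14], [-0.0, 0.0, 0.0]]
[[-2.93, -3.21, 0.14], [-0.0, 0.0, 0.0]]
[[-2.93, -3.21, 0.14], [-0.0, 0.0, 0.0]]
[[-2.93, -3.21, 0.14], [-0.0, 0.0, 0.0]]
[[-2.93, -3.21, 0.14], [-0.0, 0.0, 0.0]]
```

```bash
sed -i 's/    for i in range(n):/    for i in range(n if abs(rv).max()>.03 else 1):/' go.py
python3 -m crank '[[[-2.9,-3.2,0.1],[0,0,0]],[[-2.9,-3.2,0.1],[0,0,0]],[[-2.9,-3.2,0.1],[0,0,0]],[[-2.9,-3.2,0.1],[0,0,0]],[[-2.9,-3.2,0.1],[0,0,0]]]' 8.5 40
python3 -m crank '[[[-2.9,-3.2,0.1],[0,0,0]],[[-2.9,-3.2,0.1],[0,0,0]],[[-2.9,-3.2,0.1],[0,0,0]],[[-2.9,-3.2,0.1],[0,0,0]],[[-2.9,-3.2,0.1],[0,0,0]]]'
python3 go.py 575 -292 180 -
```

```text
clock: 0.6
tcp_pos: [0.3433, 0.4085, 0.2259]
orientation: [-0.658, -3.072, 0.001]
contact_force: [1.2, -0.8, -0.5]
grip_width: 0.0851
gripper_force: 0.0
clock: 1.1
tcp_pos: [0.4099, 0.2033, 0.2211]
orientation: [-0.658, -3.072, 0.0]
contact_force: [1.5, -0.1, -0.1]
grip_width: 0.0852
gripper_force: 0.0
t 1.1 pos [409.9 203.3 221.1] closing 65.8 tilt [-0.  0. -1.] q1,q7 [-0.77  0.58] w 85.2 gf 0 F [ 1.5 -0.1 -0.1]
rot total [-0. -0. -0.] n 12
[[-2.94, -3.2, 0.34], [-0.0, -0.0, -0.0]]
```

```bash
python3 -m crank '[[[-2.9,-3.2,0.3],[0,0,0]],[[-2.9,-3.2,0.3],[0,0,0]],[[-2.9,-3.2,0.3],[0,0,0]],[[-2.9,-3.2,0.3],[0,0,0]],[[-2.9,-3.2,0.3],[0,0,0]]]' >/dev/null
python3 -m crank '[[[-2.9,-3.2,0.3],[0,0,0]],[[-2.9,-3.2,0.3],[0,0,0]],[[-2.9,-3.2,0.3],[0,0,0]],[[-2.9,-3.2,0.3],[0,0,0]],[[-2.9,-3.2,0.3],[0,0,0]]]' >/dev/null
python3 -m crank '[[[-2.9,-3.2,0.3],[0,0,0]],[[0,0,0],[0,0,0]],[[0,0,0],[0,0,0]],[[0,0,0],[0,0,0]]]' >/dev/null
python3 go.py 575 -292 180 -
python3 - <<'E'
from bench import optics
import cv2,numpy as np
p,d=optics.grab_frame('wrist');cv2.imwrite('pics/w1.png',p[:,:,::-1]);np.savez('w1.npz',p=p,d=d)
E
```

```text
t 2.5 pos [ 556.6 -245.2  187.8] closing 65.9 tilt [-0.001  0.001 -1.   ] q1,q7 [-0.03  1.67] w 85.0 gf 0 F [-0.3 -0.3  0.4]
rot total [ 0.001 -0.001  0.   ] n 2
[[-1.8, -1.76, 0.39], [0.0, -0.001, 0.0]]
```

View pics/w1.png

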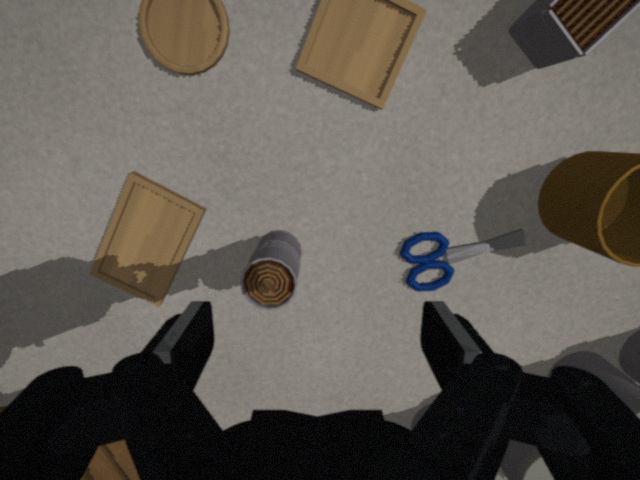

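The wrist picture shows the narrow tin's top at (269,283), between the open fingers' line of approach. I'll use it to check the position.

```bash
cat > wr.py <<'E'
import numpy as np,cv2
from scipy.spatial.transform import Rotation as R
from bench import optics,monitor
from meas import fit
def wcloud():
    o=monitor.get_obs();p,D=optics.grab_frame('wrist');c=optics.camera_model('wrist')
    f=240/np.tan(np.radians(c['vertical_fov']/2));H=c['hand_eye'];M=R.from_rotvec(o['orientation']).as_matrix()
    v,u=np.mgrid[:480,:640];ray=np.stack([(u-c['cx'])/f,(v-c['cy'])/f,np.ones(D.shape)],-1)@H[:3,:3].T@M.T
    C=M@H[:3,3]+o['tcp_pos'];X=C+ray*D[...,None]
    return p,D,X,C,ray
def blob(m,C,ray,h):
    _,L=cv2.connectedComponents(m.astype(np.uint8));k=np.bincount(L[m]).argmax();q=ray[L==k]
    return fit((C+q*((h-C[2])/q[:,2])[:,None])[:,:2])
def wtin(s,h):
    p,D,X,C,ray=wcloud();m=(np.hypot(X[...,0]-s[0],X[...,1]-s[1])<.055)&(abs(X[...,2]-h)<.008)&(D>0);return blob(m,C,ray,h)
def wsau(s):
    p,D,X,C,ray=wcloud();hs=cv2.cvtColor(p,cv2.COLOR_RGB2HSV)
    m=(np.hypot(X[...,0]-s[0],X[...,1]-s[1])<.075)&(hs[...,1]>70)&(X[...,2]<.02)&(D>0);return blob(m,C,ray,.009)
E
python3 - <<'E'
from wr import *
print(wtin((.575,-.292),.08));print(wsau((.370,-.277)));print(wsau((.438,-.152)));print(wsau((.5135,-.402)))
E
```

```text
(array([ 575.9, -293.5]), array([43.9, 44.4]), np.float32(96.4))
(array([ 379.8, -281.8]), array([71.6, 52.5]), np.float32(66.0))
(array([ 438.6, -154. ]), array([80.1, 80.9]), np.float32(132.8))
(array([ 514.3, -402.7]), array([ 73.4, 114.5]), np.float32(126.8))
```

```bash
python3 -m crank '[[[-1.85,-1.8,0],[0,0,0]],[[-1.85,-1.8,0],[0,0,0]],[[0,0,4],[0,0,0]],[[0,0,4],[0,0,0]],[[0,0,0],[0,0,0]]]' >/dev/null
python3 -m crank '[[[0,0,0],[0,0,0]],[[0,0,0],[0,0,0]]]' >/dev/null
python3 go.py 575.5 -293 35 -
```

```text
t 3.45 pos [ 577.2 -295.1  110.7] closing 65.8 tilt [ 0.003 -0.001 -1.   ] q1,q7 [0.08 1.78] w 85.2 gf 0 F [-0.3  0.2  0.1]
rot total [ 0.     0.003 -0.   ] n 2
[[0.13, 0.06, 3.78], [0.0, 0.002, -0.0]]
```

```bash
python3 -m crank '[[[0.26,0.12,2.5],[0,0,0]],[[0,0,2.5],[0,0,0]],[[0,0,2.5],[0,0,0]],[[0,0,0],[0,0,0]],[[0,0,0],[0,0,0]]]' >/dev/null
python3 -m crank '[[[0,0,0],[0,0,0]],[[0,0,0],[0,0,0]],[[0,0,0],[0,0,0]],[[0,0,0],[0,0,0]],[[0,0,0],[0,0,0]]]' 0 40 
python3 -m crank '[[[0,0,0],[0,0,0]],[[0,0,0],[0,0,0]],[[0,0,0],[0,0,0]],[[0,0,0],[0,0,0]],[[0,0,0],[0,0,0]]]' 
python3 go.py 370 -277 150 -
```

```text
clock: 4.45
tcp_pos: [0.5747, -0.2929, 0.0346]
orientation: [0.658, 3.07, -0.0]
contact_force: [-1.6, 0.5, 8.3]
grip_width: 0.043
gripper_force: 39.9
clock: 4.95
tcp_pos: [0.5747, -0.2929, 0.0347]
orientation: [0.658, 3.07, -0.0]
contact_force: [-1.2, 0.2, 7.6]
grip_width: 0.0436
gripper_force: 39.9
t 4.95 pos [ 574.7 -292.9   34.7] closing 65.8 tilt [ 0.002 -0.    -1.   ] q1,q7 [0.11 1.82] w 43.6 gf 40 F [-1.2  0.2  7.6]
rot total [ 0.     0.002 -0.   ] n 6
[[3.22, -1.16, -1.93], [0.0, 0.0, -0.0]]
```

```bash
python3 -m crank '[[[0,0,-2.5],[0,0,0]],[[0,0,-3],[0,0,0]],[[0,0,-3],[0,0,0]],[[2.4,-0.9,0],[0,0,0]],[[2.4,-0.9,0],[0,0,0]]]' >/dev/null
python3 -m crank '[[[2.4,-0.9,0],[0,0,0]],[[2.4,-0.9,0],[0,0,0]],[[2.4,-0.9,0],[0,0,0]],[[2.4,-0.9,0],[0,0,0]],[[2.4,-0.9,0],[0,0,0]]]' >/dev/null
python3 -m crank '[[[2.4,-0.9,0],[0,0,0]],[[0,0,0],[0,0,0]],[[0,0,0],[0,0,0]],[[0,0,0],[0,0,0]],[[0,0,0],[0,0,0]]]' 
python3 go.py 370 -277 50 -
python3 - <<'E'
from wr import *
p=wcloud()[0];cv2.imwrite('pics/w2.png',p[:,:,::-1])
E
```

```text
clock: 6.45
tcp_pos: [0.3704, -0.2795, 0.1184]
orientation: [0.656, 3.072, -0.0]
contact_force: [0.2, -0.6, -1.3]
grip_width: 0.0431
gripper_force: 41.1
t 6.45 pos [ 370.4 -279.5  118.4] closing 65.9 tilt [ 0.001 -0.    -1.   ] q1,q7 [0.11 1.89] w 43.1 gf 41 F [ 0.2 -0.6 -1.3]
rot total [-0.     0.001  0.   ] n 2
[[0.07, 0.11, 3.42], [-0.0, 0.0, 0.0]]
```

View pics/w2.png

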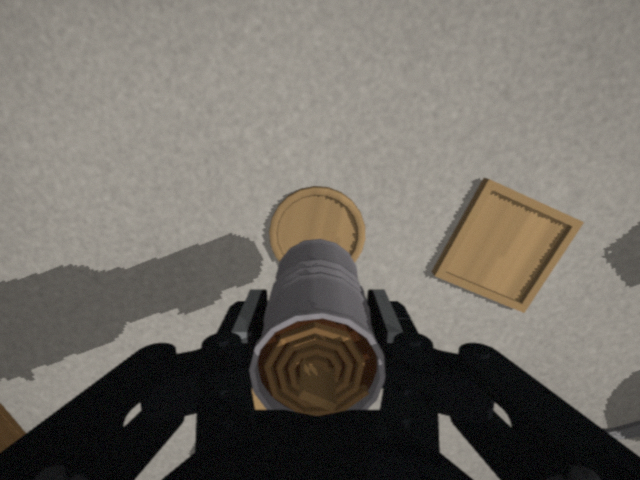

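The narrow tin is held upright at (318,360), above the small round saucer at (318,230). Lowering it.

```bash
python3 -m crank '[[[0.13,0.22,2.5],[0,0,0]],[[0,0,2.5],[0,0,0]],[[0,0,1.3],[0,0,0]],[[0,0,0],[0,0,0]],[[0,0,0],[0,0,0]]]' >/dev/null
python3 go.py 370 -277 39 -
```

```text
t 7.0 pos [ 369.3 -277.3   55.6] closing 65.8 tilt [-0. -0. -1.] q1,q7 [0.18 1.97] w 43.4 gf 41 F [-0.1 -0.   0.2]
rot total [-0. -0. -0.] n 1
[[-0.05, 0.06, 1.66], [-0.0, -0.0, -0.0]]
```

```bash
python3 -m crank '[[[-0.05,0.06,0.8],[0,0,0]],[[0,0,0.5],[0,0,0]],[[0,0,0.3],[0,0,0]],[[0,0,0],[0,0,0]],[[0,0,0],[0,0,0]]]'
python3 -m crank '[[[0,0,0.1],[0,0,0]],[[0,0,0],[0,0,0]],[[0,0,0],[0,0,0]]]' 
python3 go.py 370 -277 39 -
```

```text
clock: 7.5
tcp_pos: [0.3697, -0.2766, 0.0393]
orientation: [-0.658, -3.072, -0.0]
contact_force: [-0.9, -0.5, -1.5]
grip_width: 0.0432
gripper_force: 41.1
clock: 7.8
tcp_pos: [0.3699, -0.2768, 0.0386]
orientation: [0.658, 3.071, -0.0]
contact_force: [-0.9, 0.5, 4.8]
grip_width: 0.043
gripper_force: 41.4
t 7.8 pos [ 369.9 -276.8   38.6] closing 65.8 tilt [ 0.001 -0.    -1.   ] q1,q7 [0.2  1.99] w 43.0 gf 41 F [-0.9  0.5  4.8]
rot total [ 0.     0.001 -0.   ] n 1
[[-0.01, -0.02, -0.04], [0.0, 0.001, -0.0]]
```

```bash
python3 -m crank '[[[0,0,0],[0,0,0]],[[0,0,0],[0,0,0]],[[0,0,0],[0,0,0]],[[0,0,0],[0,0,0]],[[0,0,0],[0,0,0]]]' 8.5 >/dev/null
python3 -m crank '[[[0,0,-2],[0,0,0]],[[0,0,-4],[0,0,0]],[[0,0,-4],[0,0,0]],[[0,0,-4],[0,0,0]],[[0,0,-2],[0,0,0]]]' >/dev/null
python3 go.py 520 0 190 -
python3 - <<'E'
from wr import *
p,d,*_=wcloud();cv2.imwrite('pics/w3.png',p[:,:,::-1])
print(wtin((.370,-.277),.084))
E
```

```text
t 8.8 pos [ 370.7 -277.5  201.3] closing 65.8 tilt [ 0.004 -0.001 -1.   ] q1,q7 [0.02 1.78] w 84.8 gf 0 F [ 0.5 -0.3 -1.3]
rot total [ 0.     0.004 -0.   ] n 8
[[-0.28, 3.93, 0.14], [0.0, 0.001, -0.0]]
(array([ 371.5, -276.9]), array([42.9, 43.5]), np.float32(155.7))
```

View pics/w3.png

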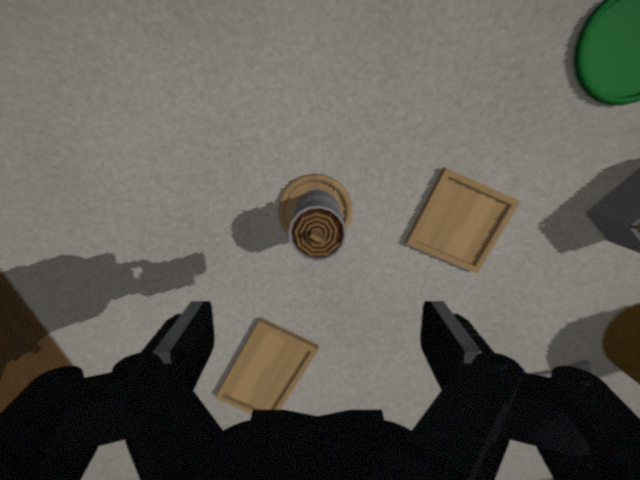

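The narrow tin stands upright inside the small round saucer at (316,225). Next is the wide tin.

```bash
python3 -m crank '[[[-0.3,3.9,0],[0,0,0]],[[-0.3,3.9,0],[0,0,0]],[[-0.3,3.9,0],[0,0,0]],[[-0.3,3.9,0],[0,0,0]],[[-0.3,3.9,0],[0,0,0]]]' >/dev/null
python3 -m crank '[[[-0.3,3.9,0],[0,0,0]],[[-0.3,3.9,0],[0,0,0]],[[-0.3,3.9,0],[0,0,0]],[[0,0,0],[0,0,0]]]' >/dev/null
python3 go.py 382.5 278 180 -
```

```text
t 9.8 pos [520.9   4.3 196.8] closing 66.3 tilt [-0.001  0.002 -1.   ] q1,q7 [-0.41  1.14] w 84.8 gf 0 F [-0.1 -0.1 -0.8]
rot total [ 0.001 -0.001  0.   ] n 7
[[3.38, 2.79, 0.25], [0.0, -0.0, 0.0]]
```

```bash
python3 -m crank '[[[3.35,2.75,0.2],[0,0,0]],[[3.35,2.75,0.2],[0,0,0]],[[3.35,2.75,0.2],[0,0,0]],[[3.35,2.75,0.2],[0,0,0]],[[3.35,2.75,0.2],[0,0,0]]]' >/dev/null
python3 -m crank '[[[3.35,2.75,0.2],[0,0,0]],[[3.35,2.75,0.2],[0,0,0]],[[0,0,0],[0,0,0]],[[0,0,0],[0,0,0]],[[0,0,0],[0,0,0]]]' >/dev/null
python3 -c "
from wr import *
print(wtin((.3825,.278),.06),wsau((.436,.155)),wtin((.587,.299),.07))"
python3 go.py 382.5 278 100 -
```

```text
(array([382. , 278.1]), array([61.2, 61. ]), np.float32(65.7)) (array([435.6, 159.5]), array([91.4, 84.2]), np.float32(1.5)) (array([564.1, 283.2]), array([19.4, 46. ]), np.float32(128.2))
t 10.95 pos [384.9 268.4 184.1] closing 65.7 tilt [-0.    -0.001 -1.   ] q1,q7 [-0.88  0.44] w 85.1 gf 0 F [ 0.4  0.4 -0.1]
rot total [-0.001  0.     0.   ] n 2
[[0.31, 0.39, 4.2], [-0.0, 0.0, 0.0]]
```

```bash
python3 -m crank '[[[0.31,0.39,4],[0,0,0]],[[0.31,0.39,4],[0,0,0]],[[0,0,0],[0,0,0]],[[0,0,0],[0,0,0]],[[0,0,0],[0,0,0]]]' >/dev/null
python3 go.py 382 278 20 -
```

```text
t 11.45 pos [383.1 279.7 106. ] closing 65.8 tilt [ 0.002  0.002 -1.   ] q1,q7 [-0.88  0.45] w 85.0 gf 0 F [ 0.3 -0.5 -0.4]
rot total [ 0.002  0.001 -0.   ] n 2
[[0.02, -0.11, 4.3], [0.001, 0.001, -0.0]]
```

```bash
python3 -m crank '[[[0,-0.2,2.5],[0,0,0]],[[0,0,2.5],[0,0,0]],[[0,0,2.2],[0,0,0]],[[0,0,1.4],[0,0,0]],[[0,0,0],[0,0,0]]]' >/dev/null
python3 -m crank '[[[0,0,0],[0,0,0]],[[0,0,0],[0,0,0]]]' | head -4
python3 -m crank '[[[0,0,0],[0,0,0]],[[0,0,0],[0,0,0]],[[0,0,0],[0,0,0]],[[0,0,0],[0,0,0]],[[0,0,0],[0,0,0]]]' 0 40 
python3 go.py 435.5 155 110 -
```

```text
clock: 12.15
tcp_pos: [0.382, 0.2784, 0.0198]
orientation: [0.658, 3.07, 0.004]
contact_force: [-0.1, 0.2, 0.1]
clock: 12.65
tcp_pos: [0.3814, 0.2781, 0.0194]
orientation: [0.658, 3.071, 0.002]
contact_force: [-1.5, -0.7, 9.1]
grip_width: 0.0611
gripper_force: 41.6
t 12.65 pos [381.4 278.1  19.4] closing 65.8 tilt [ 0.001  0.001 -1.   ] q1,q7 [-0.84  0.49] w 61.1 gf 42 F [-1.5 -0.7  9.1]
rot total [ 0.001  0.    -0.   ] n 4
[[-2.49, -2.25, -2.27], [0.0, 0.0, -0.0]]
```

```bash
python3 -m crank '[[[0,0,-2],[0,0,0]],[[0,0,-3],[0,0,0]],[[0,0,-2],[0,0,0]],[[-2,-1.8,0],[0,0,0]],[[-2,-1.8,0],[0,0,0]]]' >/dev/null
python3 -m crank '[[[-2,-1.8,0],[0,0,0]],[[-2,-1.8,0],[0,0,0]],[[-2,-1.8,0],[0,0,0]],[[0,0,0],[0,0,0]],[[0,0,0],[0,0,0]]]' >/dev/null
python3 -m crank '[[[0,0,0],[0,0,0]],[[0,0,0],[0,0,0]],[[0,0,0],[0,0,0]]]' 
python3 go.py 435.5 155 40 -
```

```text
clock: 13.95
tcp_pos: [0.435, 0.1554, 0.0883]
orientation: [-0.655, -3.072, -0.0]
contact_force: [-0.2, -0.4, -3.2]
grip_width: 0.061
gripper_force: 44.9
t 13.95 pos [435.  155.4  88.3] closing 65.9 tilt [-0.  0. -1.] q1,q7 [-0.62  0.76] w 61.0 gf 45 F [-0.2 -0.4 -3.2]
rot total [ 0. -0.  0.] n 2
[[-0.03, -0.01, 2.41], [0.0, -0.0, 0.0]]
```

```bash
python3 -m crank '[[[-0.05,0,2],[0,0,0]],[[0,0,2],[0,0,0]],[[0,0,1],[0,0,0]],[[0,0,0],[0,0,0]],[[0,0,0],[0,0,0]]]' >/dev/null
python3 go.py 435.5 155 24 -
python3 -m crank '[[[0,0,0.8],[0,0,0]],[[0,0,0.4],[0,0,0]],[[0,0,0.2],[0,0,0]],[[0,0,0],[0,0,0]],[[0,0,0],[0,0,0]]]'
python3 go.py 435.5 155 23.4 -
```

```text
t 14.45 pos [435.9 154.6  38.5] closing 65.8 tilt [-0. -0. -1.] q1,q7 [-0.59  0.79] w 61.4 gf 45 F [ 0.7  0.1 -2.4]
rot total [-0. -0. -0.] n 1
[[0.05, 0.02, 1.45], [-0.0, -0.0, -0.0]]
clock: 14.95
tcp_pos: [0.4359, 0.1544, 0.0244]
orientation: [0.658, 3.072, 0.0]
contact_force: [0.1, 0.1, -2.9]
grip_width: 0.061
gripper_force: 44.9
t 14.95 pos [435.9 154.4  24.4] closing 65.8 tilt [ 0.  0. -1.] q1,q7 [-0.58  0.8 ] w 61.0 gf 45 F [ 0.1  0.1 -2.9]
rot total [ 0.  0. -0.] n 1
[[0.06, 0.04, 0.1], [0.0, 0.0, -0.0]]
```

Lower the last millimetre, release, rise.

```bash
python3 -m crank '[[[0.05,0.05,0.12],[0,0,0]],[[0,0,0],[0,0,0]],[[0,0,0],[0,0,0]]]' | sed -n 2,4p
python3 -m crank '[[[0,0,0],[0,0,0]],[[0,0,0],[0,0,0]],[[0,0,0],[0,0,0]],[[0,0,0],[0,0,0]],[[0,0,0],[0,0,0]]]' 8.5 >/dev/null
python3 -m crank '[[[0,0,-2],[0,0,0]],[[0,0,-4],[0,0,0]],[[0,0,-4],[0,0,0]],[[0,0,-4],[0,0,0]],[[0,0,-2],[0,0,0]]]' >/dev/null
python3 -c "
from wr import *
print(wtin((.436,.155),.064));p=wcloud()[0];cv2.imwrite('pics/w4.png',p[:,:,::-1])"
python3 go.py 587 299 180 69
```

```text
tcp_pos: [0.4358, 0.155, 0.0234]
orientation: [0.658, 3.071, 0.0]
contact_force: [-1.5, -1.5, 4.5]
(array([436.6, 155.1]), array([61.3, 61.6]), np.float32(155.7))
t 16.35 pos [437.4 156.  186.1] closing 65.8 tilt [ 0.005  0.003 -1.   ] q1,q7 [-0.65  0.72] w 85.1 gf 0 F [ 0.3  0.1 -0.3]
rot total [ 0.005  0.004 -0.055] n 5
[[-1.56, 3.83, 0.15], [0.001, 0.001, -0.011]]
[[-1.6, 3.82, 0.14], [0.001, 0.001, -0.011]]
[[-1.64, 3.8, 0.14], [0.001, 0.001, -0.011]]
[[-1.68, 3.78, 0.13], [0.001, 0.001, -0.011]]
[[-1.73, 3.76, 0.13], [0.001, 0.001, -0.011]]
```

View pics/w4.png

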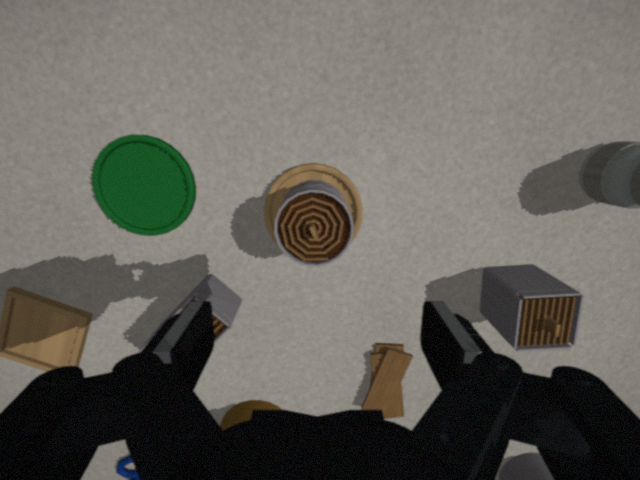

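The wide tin stands centred in its saucer at (316,225). Next is the square tin at (530,310).

```bash
python3 -m crank '[[[-1.6,3.8,0.1],[0,0,-0.01]],[[-1.6,3.8,0.1],[0,0,-0.01]],[[-1.6,3.8,0.1],[0,0,-0.01]],[[-1.7,3.8,0.1],[0,0,-0.01]],[[-1.7,3.8,0.1],[0,0,-0.01]]]' >/dev/null
python3 -m crank '[[[0,0,0],[0,0,0]],[[0,0,0],[0,0,0]],[[0,0,0],[0,0,0]]]' >/dev/null
python3 -c "
from wr import *
print(wtin((.587,.299),.07))"
python3 go.py 587 299 110 69
```

```text
(array([587.7, 300. ]), array([51.6, 53.5]), np.float32(159.2))
t 17.2 pos [584.5 296.6 177.3] closing 68.6 tilt [-0.001 -0.001 -1.   ] q1,q7 [-0.69  0.71] w 84.6 gf 0 F [ 0.2 -0.4  0.4]
rot total [-0.002 -0.001 -0.006] n 2
[[-0.07, 0.16, 3.37], [-0.001, -0.0, -0.003]]
```

```bash
python3 -m crank '[[[-0.1,0.35,3.5],[0,0,-0.01]],[[0,0,3.5],[0,0,0]],[[0,0,0],[0,0,0]],[[0,0,0],[0,0,0]],[[0,0,0],[0,0,0]]]' >/dev/null
python3 go.py 587.5 299.7 27 69.2
python3 -m crank '[[[0,0,2],[0,0,0]],[[0,0,2],[0,0,0]],[[0,0,2],[0,0,0]],[[0,0,1.8],[0,0,0]],[[0,0,0],[0,0,0]]]' >/dev/null
python3 -m crank '[[[0,0,0],[0,0,0]],[[0,0,0],[0,0,0]]]' | head -4
python3 go.py 587.5 299.7 27 69.2
```

```text
t 17.7 pos [588.6 300.9 110.3] closing 69.2 tilt [ 0.003  0.001 -1.   ] q1,q7 [-0.68  0.73] w 84.8 gf 0 F [ 0.3 -0.2 -0.1]
rot total [0.002 0.002 0.001] n 2
[[0.04, -0.09, 4.17], [0.001, 0.001, 0.0]]
clock: 18.4
tcp_pos: [0.5888, 0.3015, 0.0322]
orientation: [0.565, 3.088, 0.003]
contact_force: [-0.3, 0.4, 0.1]
t 18.4 pos [588.8 301.5  32.2] closing 69.3 tilt [ 0.003  0.002 -1.   ] q1,q7 [-0.66  0.74] w 85.1 gf 0 F [-0.3  0.4  0.1]
rot total [0.003 0.002 0.001] n 1
[[0.06, -0.21, 0.52], [0.003, 0.002, 0.001]]
```

```bash
python3 -m crank '[[[0.06,-0.2,0.4],[0.003,0.002,0]],[[0,0,0],[0,0,0]],[[0,0,0],[0,0,0]]]' >/dev/null
python3 -m crank '[[[0,0,0],[0,0,0]],[[0,0,0],[0,0,0]],[[0,0,0],[0,0,0]],[[0,0,0],[0,0,0]],[[0,0,0],[0,0,0]]]' 0 40 
python3 go.py 587.5 299.7 27 69.2
python3 -m crank '[[[0,0,-2],[0,0,0]],[[0,0,-3],[0,0,0]],[[0,0,-3],[0,0,0]],[[0,0,-3],[0,0,0]],[[0,0,-2],[0,0,0]]]' 
python3 go.py 540 80 170 42.6
```

```text
clock: 19.2
tcp_pos: [0.5864, 0.2993, 0.0263]
orientation: [-0.565, -3.088, 0.003]
contact_force: [0.2, -0.1, 1.7]
grip_width: 0.0515
gripper_force: 42.8
t 19.2 pos [586.4 299.3  26.3] closing 69.3 tilt [-0.003 -0.002 -1.   ] q1,q7 [-0.66  0.75] w 51.5 gf 43 F [ 0.2 -0.1  1.7]
rot total [-0.003 -0.002  0.001] n 1
[[-0.08, 0.07, -0.07], [-0.003, -0.002, 0.001]]
clock: 19.7
tcp_pos: [0.587, 0.2995, 0.1579]
orientation: [-0.565, -3.089, 0.003]
contact_force: [0.3, 0.7, -1.5]
grip_width: 0.0513
gripper_force: 42.4
t 19.7 pos [587.  299.5 157.9] closing 69.3 tilt [-0.002 -0.001 -1.   ] q1,q7 [-0.68  0.73] w 51.3 gf 42 F [ 0.3  0.7 -1.5]
rot total [-0.002 -0.001  0.465] n 5
[[-0.68, -4.44, -0.23], [-0.0, -0.0, 0.093]]
[[-1.09, -4.36, -0.24], [-0.0, -0.0, 0.093]]
[[-1.49, -4.24, -0.24], [-0.0, -0.0, 0.093]]
[[-1.87, -4.08, -0.24], [-0.0, -0.0, 0.093]]
[[-2.24, -3.89, -0.24], [-0.0, -0.0, 0.093]]
```

```bash
python3 -m crank '[[[-0.7,-4.4,-0.2],[0,0,0.093]],[[-1.1,-4.3,-0.2],[0,0,0.093]],[[-1.5,-4.2,-0.2],[0,0,0.093]],[[-1.9,-4.1,-0.2],[0,0,0.093]],[[-2.2,-3.9,-0.2],[0,0,0.093]]]' >/dev/null
python3 go.py 438 -153 165 42.6 6
```

```text
t 20.2 pos [539.4  78.9 166.4] closing 42.4 tilt [-0.004 -0.002 -1.   ] q1,q7 [-0.52  0.61] w 51.6 gf 43 F [ 0.6 -0.9 -2.1]
rot total [-0.004 -0.001 -0.003] n 6
[[-1.71, -3.85, 0.04], [-0.001, -0.0, -0.001]]
```

```bash
python3 -m crank '[[[-1.7,-3.8,0],[-0.001,0,0]],[[-1.7,-3.8,0],[-0.001,0,0]],[[-1.7,-3.8,0],[0,0,0]],[[-1.7,-3.8,0],[0,0,0]],[[-1.7,-3.8,0],[0,0,0]]]' >/dev/null
python3 -m crank '[[[-1.7,-3.8,0],[0,0,0]],[[0,0,0],[0,0,0]],[[0,0,0],[0,0,0]],[[0,0,0],[0,0,0]]]' >/dev/null
python3 go.py 438 -153 90 42.6
```

```text
t 21.1 pos [ 442.1 -147.8  167. ] closing 42.7 tilt [-0.002 -0.    -1.   ] q1,q7 [-0.18  1.07] w 51.8 gf 43 F [ 0.1  0.1 -1.1]
rot total [-0.001 -0.001  0.002] n 2
[[-0.06, -0.32, 3.85], [-0.001, -0.0, 0.001]]
```

```bash
python3 -m crank '[[[-0.1,-0.6,2.5],[-0.001,-0.001,0]],[[0,0,2.5],[0,0,0]],[[0,0,2.5],[0,0,0]],[[0,0,2.5],[0,0,0]],[[0,0,1.5],[0,0,0]]]' >/dev/null
python3 -m crank '[[[0,0,0],[0,0,0]],[[0,0,0],[0,0,0]],[[0,0,0],[0,0,0]]]' >/dev/null
python3 go.py 438 -153 30.3 42.6
```

```text
t 21.9 pos [ 439.  -153.3   52.9] closing 42.7 tilt [ 0.002 -0.001 -1.   ] q1,q7 [-0.08  1.21] w 51.6 gf 43 F [ 0.5  0.3 -1.5]
rot total [0.001 0.002 0.001] n 1
[[0.09, -0.06, 2.26], [0.001, 0.002, 0.001]]
```

```bash
python3 -m crank '[[[0.09,-0.05,1],[0.001,0.002,0]],[[0,0,0.8],[0,0,0]],[[0,0,0.4],[0,0,0]],[[0,0,0],[0,0,0]],[[0,0,0],[0,0,0]]]' >/dev/null
python3 go.py 438 -153 30.3 42.6
```

```text
t 22.4 pos [ 436.9 -153.2   30. ] closing 42.6 tilt [-0.003  0.    -1.   ] q1,q7 [-0.06  1.24] w 51.3 gf 43 F [-1.5  0.7  2.5]
rot total [-0.002 -0.002  0.   ] n 1
[[-0.06, 0.1, -0.03], [-0.002, -0.002, 0.0]]
```

Contact with the floor; release and rise.

```bash
python3 -m crank '[[[0,0,0],[0,0,0]],[[0,0,0],[0,0,0]],[[0,0,0],[0,0,0]],[[0,0,0],[0,0,0]],[[0,0,0],[0,0,0]]]' 8.5 >/dev/null
python3 -m crank '[[[0,0,-2],[0,0,0]],[[0,0,-4],[0,0,0]],[[0,0,-4],[0,0,0]],[[0,0,-4],[0,0,0]],[[0,0,-2],[0,0,0]]]' >/dev/null
python3 -c "
from wr import *
print(wtin((.437,-.153),.074),wtin((.484,.007),.056));p=wcloud()[0];cv2.imwrite('pics/w5.png',p[:,:,::-1])"
python3 go.py 484 7 185 22
```

```text
(array([ 437.8, -152.8]), array([51.6, 52.2]), np.float32(132.6)) (array([483.3,   5. ]), array([47.2, 84.5]), np.float32(111.6))
t 23.55 pos [ 438.2 -153.3  191.2] closing 42.6 tilt [ 0.001  0.    -1.   ] q1,q7 [-0.2   1.06] w 85.2 gf 0 F [-1.4 -0.4 -0.4]
rot total [0.001 0.    0.36 ] n 4
[[2.17, 3.56, 0.16], [0.0, 0.0, 0.09]]
[[2.48, 3.35, 0.16], [0.0, 0.0, 0.09]]
[[2.77, 3.11, 0.15], [0.0, 0.0, 0.09]]
[[3.04, 2.85, 0.15], [0.0, 0.0, 0.09]]
```

View pics/w5.png

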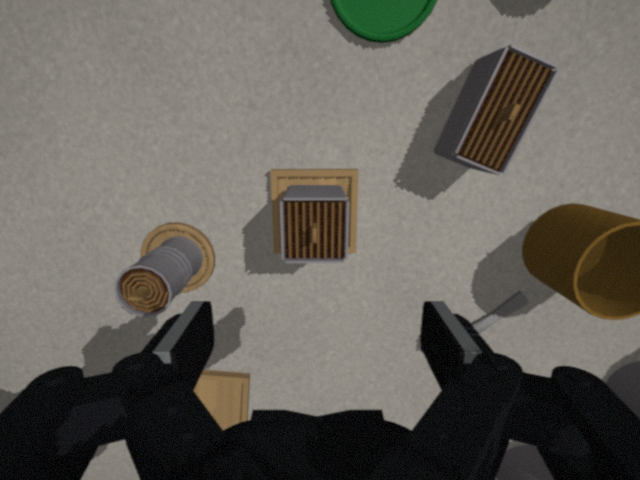

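The square tin stands square in its saucer at (314,225), and the narrow tin is still in place. Now the oblong tin at (505,110).

```bash
python3 -m crank '[[[2.2,3.5,0.1],[0,0,0.09]],[[2.5,3.3,0.1],[0,0,0.09]],[[2.8,3.1,0.1],[0,0,0.09]],[[3,2.8,0.1],[0,0,0.09]],[[0,0,0],[0,0,0]]]' >/dev/null
python3 -m crank '[[[0,0,0],[0,0,0]],[[0,0,0],[0,0,0]]]' >/dev/null
python3 -c "
from wr import *
print(wtin((.484,.007),.056))"
python3 go.py 484 7 100 22
```

```text
(array([484.2,   6.7]), array([43.6, 84.3]), np.float32(111.5))
t 24.3 pos [480.8   4.7 185.3] closing 21.9 tilt [-0.004 -0.001 -1.   ] q1,q7 [-0.49  0.36] w 85.0 gf 0 F [0.2 0.2 0.3]
rot total [-0.004 -0.001 -0.002] n 2
[[0.05, 0.21, 4.26], [-0.002, -0.0, -0.001]]
```

```bash
python3 -m crank '[[[0.1,0.4,4],[-0.002,0,0]],[[0,0,4],[-0.002,0,0.005]],[[0,0,0],[0,0,0]],[[0,0,0],[0,0,0]],[[0,0,0],[0,0,0]]]' >/dev/null
python3 go.py 484.2 6.7 21 21.6
python3 -m crank '[[[0,0,2.5],[0,0,0]],[[0,0,2.5],[0,0,0]],[[0,0,2],[0,0,0]],[[0,0,1],[0,0,0]],[[0,0,0],[0,0,0]]]' >/dev/null
python3 -m crank '[[[0,0,0],[0,0,0]],[[0,0,0],[0,0,0]]]' >/dev/null
python3 go.py 484.2 6.7 21 21.6
```

```text
t 24.8 pos [486.1   8.1 107.7] closing 21.6 tilt [ 0.004  0.002 -1.   ] q1,q7 [-0.45  0.43] w 84.8 gf 0 F [0.9 0.1 1.6]
rot total [ 0.005 -0.     0.001] n 2
[[-0.03, -0.13, 4.34], [0.002, -0.0, 0.0]]
t 25.5 pos [486.1   8.9  27.3] closing 21.7 tilt [ 0.004  0.002 -1.   ] q1,q7 [-0.38  0.51] w 85.1 gf 0 F [ 0.2  0.1 -0.3]
rot total [ 0.004 -0.     0.002] n 1
[[-0.13, -0.26, 0.63], [0.004, -0.0, 0.002]]
```

```bash
python3 -m crank '[[[-0.13,-0.26,0.6],[0.004,0,0]],[[0,0,0],[0,0,0]],[[0,0,0],[0,0,0]]]' >/dev/null
python3 -m crank '[[[0,0,0],[0,0,0]],[[0,0,0],[0,0,0]],[[0,0,0],[0,0,0]],[[0,0,0],[0,0,0]],[[0,0,0],[0,0,0]]]' 0 40 
python3 go.py 484.2 6.7 21 21.6
python3 -m crank '[[[0,0,-2],[0,0,0]],[[0,0,-3],[0,0,0]],[[0,0,-3],[0,0,0]],[[0,0,-3],[0,0,0]],[[0,0,-3],[0,0,0]]]'
python3 go.py 513.7 -402.5 165 37
```

```text
clock: 26.3
tcp_pos: [0.4832, 0.0067, 0.0202]
orientation: [-1.762, -2.599, 0.002]
contact_force: [-0.5, 0.0, 2.0]
grip_width: 0.0435
gripper_force: 41.5
t 26.3 pos [483.2   6.7  20.2] closing 21.7 tilt [-0.002  0.    -1.   ] q1,q7 [-0.38  0.52] w 43.5 gf 42 F [-0.5  0.   2. ]
rot total [-0.002 -0.001  0.002] n 1
[[-0.03, 0.09, -0.08], [-0.002, -0.001, 0.002]]
clock: 26.8
tcp_pos: [0.4827, 0.0066, 0.1608]
orientation: [-1.762, -2.598, 0.003]
contact_force: [0.7, 0.3, -2.4]
grip_width: 0.0434
gripper_force: 41.2
t 26.8 pos [482.7   6.6 160.8] closing 21.7 tilt [-0.003 -0.    -1.   ] q1,q7 [-0.5   0.39] w 43.4 gf 41 F [ 0.7  0.3 -2.4]
rot total [-0.003 -0.001 -0.267] n 10
[[-3.92, -1.23, -0.04], [-0.0, -0.0, -0.027]]
[[-3.88, -1.33, -0.04], [-0.0, -0.0, -0.027]]
[[-3.84, -1.43, -0.04], [-0.0, -0.0, -0.027]]
[[-3.8, -1.53, -0.04], [-0.0, -0.0, -0.027]]
[[-3.76, -1.64, -0.04], [-0.0, -0.0, -0.027]]
[[-3.72, -1.74, -0.04], [-0.0, -0.0, -0.027]]
[[-3.67, -1.83, -0.04], [-0.0, -0.0, -0.027]]
[[-3.62, -1.93, -0.04], [-0.0, -0.0, -0.027]]
[[-3.57, -2.03, -0.04], [-0.0, -0.0, -0.027]]
[[-3.51, -2.12, -0.04], [-0.0, -0.0, -0.027]]
```

```bash
python3 -m crank '[[[-3.9,-1.2,0],[0,0,-0.027]],[[-3.9,-1.3,0],[0,0,-0.027]],[[-3.8,-1.4,0],[0,0,-0.027]],[[-3.8,-1.5,0],[0,0,-0.027]],[[-3.8,-1.6,0],[0,0,-0.027]]]' >/dev/null
python3 -m crank '[[[-3.7,-1.7,0],[0,0,-0.027]],[[-3.7,-1.8,0],[0,0,-0.027]],[[-3.6,-1.9,0],[0,0,-0.027]],[[-3.6,-2,0],[0,0,-0.027]],[[-3.5,-2.1,0],[0,0,-0.027]]]' >/dev/null
python3 -m crank '[[[0,0,0],[0,0,0]],[[0,0,0],[0,0,0]],[[0,0,0],[0,0,0]]]' >/dev/null
python3 go.py 513.7 -402.5 90 37
```

```text
t 28.1 pos [ 517.8 -399.4  159.2] closing 37.2 tilt [-0.003  0.002 -1.   ] q1,q7 [0.26 1.44] w 43.5 gf 41 F [-0.8  0.8 -1.2]
rot total [-0.001 -0.003  0.004] n 2
[[-0.01, -0.25, 3.46], [-0.001, -0.002, 0.002]]
```

```bash
python3 -m crank '[[[0,-0.5,2.5],[-0.001,-0.003,0.004]],[[0,0,2.5],[0,0,0]],[[0,0,2.5],[0,0,0]],[[0,0,2.5],[0,0,0]],[[0,0,1.5],[0,0,0]]]' >/dev/null
python3 -m crank '[[[0,0,0],[0,0,0]],[[0,0,0],[0,0,0]],[[0,0,0],[0,0,0]]]' >/dev/null
python3 go.py 513.7 -402.5 24.2 37
```

```text
t 28.9 pos [ 514.7 -404.6   46.4] closing 37.0 tilt [ 0.002 -0.003 -1.   ] q1,q7 [0.31 1.49] w 43.7 gf 41 F [ 0.6  0.6 -2. ]
rot total [ 0.     0.004 -0.001] n 1
[[0.24, 0.05, 2.22], [0.0, 0.004, -0.001]]
```

```bash
python3 -m crank '[[[0.2,0.05,1],[0,0.003,0]],[[0,0,0.8],[0,0,0]],[[0,0,0.35],[0,0,0]],[[0,0,0],[0,0,0]],[[0,0,0],[0,0,0]]]' >/dev/null
python3 go.py 513.7 -402.5 24.2 37
```

```text
t 29.4 pos [ 512.8 -401.7   24.2] closing 37.0 tilt [-0.002  0.002 -1.   ] q1,q7 [0.32 1.5 ] w 43.7 gf 43 F [-2.9  3.7 10. ]
rot total [ 0.    -0.003 -0.001] n 1
[[-0.12, 0.02, -0.0], [0.0, -0.003, -0.001]]
```

```bash
python3 -m crank '[[[0,0,0],[0,0,0]],[[0,0,0],[0,0,0]],[[0,0,0],[0,0,0]],[[0,0,0],[0,0,0]],[[0,0,0],[0,0,0]]]' 8.5 >/dev/null
python3 -m crank '[[[0,0,-2],[0,0,0]],[[0,0,-4],[0,0,0]],[[0,0,-4],[0,0,0]],[[0,0,-4],[0,0,0]],[[0,0,-4],[0,0,0]]]' >/dev/null
python3 -m crank '[[[0,0,0],[0,0,0]],[[0,0,0],[0,0,0]]]' 
python3 -c "
from wr import *
print(wtin((.5137,-.4025),.060));p=wcloud()[0];cv2.imwrite('pics/w6.png',p[:,:,::-1])
p,d=optics.grab_frame('top');cv2.imwrite('pics/top1.png',p[:,:,::-1])
import meas
print(meas.tins('top',d,['jar','empty']))"
```

```text
clock: 30.6
tcp_pos: [0.5136, -0.4026, 0.2044]
orientation: [1.403, 2.81, 0.0]
contact_force: [0.0, 0.1, -0.0]
grip_width: 0.0849
gripper_force: 0.0
(array([ 514.2, -402. ]), array([43.6, 84.8]), np.float32(126.8))
{'jar': (array([509.5, 415. ]), array([46.7, 50. ]), np.float32(90.9)), 'empty': (array([640. , -10.4]), array([84.9, 82.7]), np.float32(13.6))}
```

View pics/w6.png

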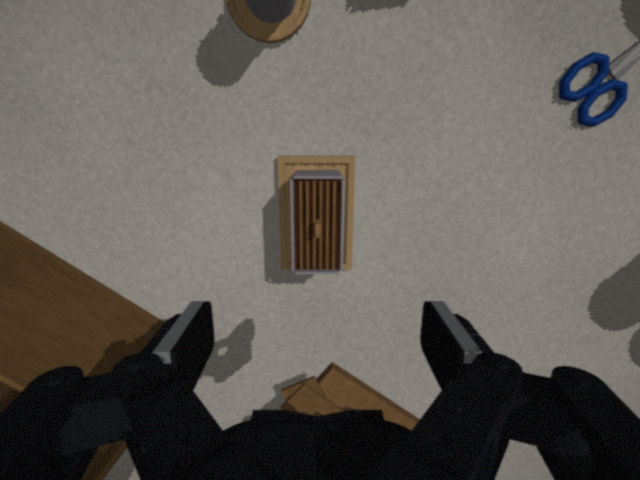

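View pics/top1.png

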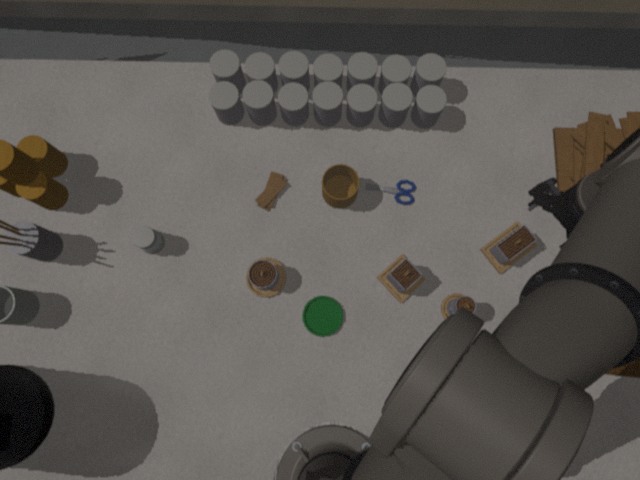

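All four tins stand in their saucers, at (265,275), (403,275), (460,306) and (513,244) in the top view. The jar and the gold tin have not moved, and the gripper is clear.

```bash
python3 -c "
from bench import r
print(r.hand_in())"
```

```text
the job is handed in; nothing more can be done
None
```

All four candle tins stand upright in their matching saucers, the empty tin and glue jar have not moved, and I handed the job in at about 31 s on the robot's clock; no verdict came back.

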